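# Cull the chipped cup, then hold a sound one down on the cup rinser

### The arm

A 6-joint arm with a two-finger parallel gripper is mounted at the origin on a cart in front of the work surface, level with it; the furniture and walls round the work are solid. World frame = base frame: x ahead of the robot, y to its left, z up, the work surface at z = 0. Lengths are in m, angles in rad, forces in N, time in s.
With the tool pointing down it reaches from about 0.3 to 0.875 m from the base axis. Payload 4.2 kg.
Tool frame: the origin (TCP) lies at the very end of the fingers, on their centre line; the grasp point (between the pads) lies 19 mm behind it (robot.grip_point_offset is the distance from the TCP to the grasp point, in m); z points along the fingers, y is the line along which they close (so a half turn about z gives the same grasp; the last joint's range is limited). The gripper opens to 85 mm and grips with 20 to 120 N. Pads are 22 mm wide; open, the fingers measure 114 mm over their backs; the gripper's body (76 mm by 85 mm) begins 54 mm behind the grasp point. The pads swing forward as they close: fully open they stand 13 mm farther back than shut.
Start: joints at [-1.143, 0.32, 1.565, -0, 1.257, -0.02], TCP at [0.249, -0.518, 0.231] pointing down, gripper open.
Joint ranges: [-3.11, 3.11], [-0.84, 2.01], [0.21, 2.61], [-1.34, 4.49], [0.05, 2.63], [-2.56, 2.56]. Speed limits (rad/s): [2.57, 2.57, 3.14, 3.14, 3.14, 3.14].

### API

Orientations are given as a rotation vector (axis times angle).
In Python, from bench import sensors, eyes, robot gives the robot as it stands. The module is installed in compiled form; this text tells all that it offers.
- The arm moves only by the tool jog_arm, never from a script. Its argument "rows" is text: rows parted by semicolons, each of 5 numbers parted by spaces: the finger opening in m, from 0 to 0.0854, then the shift along the world's x, y, z in m, then the turn about the world's z in rad. A call has 1 to 8 rows; each row is the pose to reach, as a shift and turn from the pose commanded when the call began; what a row does not reach only later rows make up. A row lasts 1/12 s, in which the tool goes at most 41.7 mm and 7.16 degrees, less where a joint would pass 70% of its speed; a pose out of reach is approached as far as the arm can. A call with a gripper value outside its range is refused whole. The fingers move at their own pace and stop on an object; the grip force is fixed at half the most. Time passes only in rows, so rows that repeat a pose let the fingers close. It gives the time, the measured TCP pose, the force, the opening and the grip force at its end, in the units of the state.
- sensors.observe(): the state, without advancing time (a new reading comes with each control period).
- eyes.snapshot(name): name is "side" or "top" or "wrist"; returns a dict with "image" (384x512x3 uint8, red, green, blue), "fovy" (degrees; the focal length in pixels is half the picture's height over the tangent of half this angle, whatever the lens; pixels are square), "cx", "cy" (the principal point, pixels), "R" (3x3) and "t" (3): a world point X has camera coordinates R X + t; the wrist camera has in their place "T_tool_cam" (4x4, takes a point from camera to tool coordinates, whose origin is the TCP and whose axes are the flange's). Camera axes: x right, y down, z forward; pixel columns grow to the right and rows downward; lengths in m; the calibration is good to about 2 mm. A picture is of the moment at which its call begins: read the wrist's pose just before it. There is no depth.
- robot.sign_off(): hands the job in; it is judged then, once.
The state is a dict: "clock": time; "joint_positions": joint angles; "joint_velocities": joint speeds; "joint_torque": joint torques, N m; "tool_pos": TCP position; "ee_rot": TCP orientation; "wrist_force": force on the tool from outside, world axes, zero at the start; "moment": the same for the moment, N m; "finger_gap": opening from 0.0 (shut) to 1.0 (fully open); "finger_force": force on a finger pad.
Only numpy, scipy, OpenCV 4.12 (cv2) and the standard library are available. Lean on these libraries where they do the work, as an engineer would, in place of code of your own. Each camera call takes 0.05 s, during which the arm holds its last target. There are 200 camera calls.

### The job

Three white cups stand mouth down on the draining mat, and one has a piece broken out of its rim: stand that one, as it is, in the cardboard box with the clay sherds and let go of it. Then take either of the sound cups, set it mouth down and centred on the star of the cup rinser, push it down gently until the star is all the way down, and finish while still holding it pressed there. Do not drop a cup, and leave the other sound cup, the garlic, the spice jar and the pepper mill where they stand.

Things in the scene. Friction and masses are not known exactly. Their poses are not given: they have to be found in the camera images.
- cup_1: Sound white ceramic cup, no handle, standing MOUTH DOWN: 88 mm tall plus a 3.5 mm foot ring on top; outside 64 mm across at the rim (below), narrowing evenly to 57 mm at the upturned base; wall 4 mm; 0.14 to 0.21 kg. Origin: centre of the rim, its lowest plane; z up. Rim whole all round.
- cup_2: Sound white ceramic cup, no handle, standing MOUTH DOWN: 88 mm tall plus a 3.5 mm foot ring on top; outside 64 mm across at the rim (below), narrowing evenly to 57 mm at the upturned base; wall 4 mm; 0.14 to 0.21 kg. Origin: centre of the rim, its lowest plane; z up. Rim whole all round; same as cup_1.
- cup_chipped: The chipped white ceramic cup, no handle, standing MOUTH DOWN: 88 mm tall plus a 3.5 mm foot ring on top; outside 64 mm across at the rim (below), narrowing evenly to 57 mm at the upturned base; wall 4 mm; 0.14 to 0.21 kg. Origin: centre of the rim, its lowest plane; z up. Same as the others but for a bite 33 mm wide, 25 mm high broken out of the rim on its -x side (it faces the near left).
- mat: Dark ribbed rubber draining mat, 272 x 92 x 5 mm, fixed (the worktop slopes by a few mm down to the sink). Origin: centre of its underside; x along its length. The three cups stand in a row along its x axis, about 90 mm apart (26 mm between rims), in any order.
- carton: Low open cardboard box for breakages, fixed: 150 (its x) x 112 (its y) x 42 mm high, walls and floor 3 mm. Origin: centre of its underside. Two clay sherds lie fixed across its near (-x) end, up to about 25 mm high; the rest of the floor is clear.
- carton_clear (a point): Centre of the clear part of the carton's inner floor, carton's axes; the clear part is about 100 mm (x) by 106 mm (y).
- rinser: Press-down cup rinser, fixed on the worktop: round steel basin 133 mm across the rim and 36 mm high, with a black sprung six-armed star in the middle that stands a little above the basin's rim. Origin: centre of its underside. (A wooden wall shelf hangs about 0.45 m above the sink, to the left of it: keep the arm clear.)
- star_seat (a point): Centre of the star at the tops of its arms, where a cup's rim rests: 46 mm above the rinser's underside with the star up, 32 mm fully pressed; moves with the star. Arms reach 47 mm out, their ends turned up 6 mm (inner faces 38 mm from the centre): a 64 mm rim fits between with 6 mm to spare. The 21 mm thick nozzle stands 13 mm above the arms, inside the cup.
- star (a joint): Travel of the star in m: 0 up, 0.014 fully pressed against its stop. A spring pushes it up with about 5 N at the top and 9.5 N at the stop; the weight of a cup alone does not press it, and it comes up again when let go.
- spice_jar: Bystander, loose: spice jar with a dark cap, 44 mm across, 96 mm tall, standing. Origin: centre of its underside.
- pepper_mill: Bystander, loose: small glass pepper mill with a grey top, 44 mm across, 90 mm tall, standing. Origin: centre of its underside.
- garlic: Bystander, loose: garlic bulb, about 50 mm in each direction. Origin: centre of its underside.

How it is judged:
By the outcome, as a careful person would: the job done as asked, in the order asked, and still so for the second after the job is handed in, while the arm keeps its last pose, push and grip.
It also fails if it takes over 64 s, if anything falls off the work surface, if the arm or the gripper's body presses on something with over 40 N, if the wrist force passes 120 N, or if a joint passes its speed limit or range.

## Working session

There is one attempt and no reset: what is moved stays moved. The work goes in short steps, Python scripts to look and compute and a tool call to move; the robot and the scene stay as the last step left them, time stands still between calls to the robot, and variables do not carry over. Pictures are saved under pics/ and viewed, at most 10 in all, crops included, and the job is handed in when it is done.

Besides the shell and the picture viewer there is one more tool, called after "Emit:" as name(argument=value, ...) on one line, values as JSON. jog_arm: Moves the arm, as the interface text tells. Its arguments: {"type":"object","properties":{"rows":{"type":"string"}},"required":["rows"]}

```bash
mkdir -p pics; cat > h.py <<'E'
import numpy as np,cv2
from bench import sensors,eyes,robot
from scipy.spatial.transform import Rotation as Ro
def cam(n):
    s=sensors.observe(); d=eyes.snapshot(n)
    f=d["image"].shape[0]/2/np.tan(np.radians(d["fovy"])/2)
    if "R" in d: R,t=np.array(d["R"]),np.array(d["t"])
    else:
        W=np.eye(4);W[:3,:3]=Ro.from_rotvec(s["ee_rot"]).as_matrix();W[:3,3]=s["tool_pos"]
        M=np.linalg.inv(W@np.array(d["T_tool_cam"]));R,t=M[:3,:3],M[:3,3]
    np.savez(f"{n}.npz",R=R,t=t,f=f,c=[d["cx"],d["cy"]])
    return d["image"]
def at(n,u,v,z):
    k=np.load(f"{n}.npz");R,t=k["R"],k["t"];C=-R.T@t
    r=R.T@np.array([(u-k["c"][0])/k["f"],(v-k["c"][1])/k["f"],1]);return C+r*(z-C[2])/r[2]
def px(n,X):
    k=np.load(f"{n}.npz");p=k["R"]@np.array(X)+k["t"];return p[:2]/p[2]*k["f"]+k["c"]
def save(im,name,s=1):
    cv2.imwrite(f"pics/{name}.png",cv2.resize(im[:,:,::-1],None,fx=s,fy=s,interpolation=cv2.INTER_CUBIC))
E
python3 - <<'E'
from h import *
for n in("top","side"):
    save(cam(n),n+"0",1.5); k=np.load(n+".npz");print(n,k["f"],k["c"],-k["R"].T@k["t"],k["R"][2])
s=sensors.observe();print(s)
E
```

```text
top 442.62461518607967 [259.11423365 184.97421017] [ 0.36988239 -0.19051655  1.02915082] [ 0.12580377  0.00250841 -0.99205197]
side 384.74860458115495 [257.50253548 190.97074409] [0.53433063 0.54090172 0.46221144] [-0.04434234 -0.8893904  -0.45499283]
{'clock': 0.1, 'joint_positions': array([-1.14299900e+00,  3.20235125e-01,  1.56557309e+00, -1.60788337e-05,
        1.25739609e+00, -2.00089583e-02]), 'joint_velocities': array([ 7.23113677e-05, -1.84516751e-03, -1.79055573e-03, -4.32264625e-04,
        1.48229977e-03,  4.25682646e-04]), 'joint_torque': array([-4.55641402e-04, -4.16411054e+01, -2.34705073e+01, -1.30567978e-04,
        4.95782893e-03,  1.82801205e-05]), 'tool_pos': array([ 0.24878095, -0.51791488,  0.23055599]), 'ee_rot': array([-3.06163532e+00, -6.97207714e-01,  5.35860839e-04]), 'wrist_force': array([-0.17095673,  0.01080732,  1.48058017]), 'moment': array([-0.00139532, -0.00244096, -0.04199186]), 'finger_force': 0.0, 'finger_gap': 0.9991713802976082}
```

View pics/top0.png

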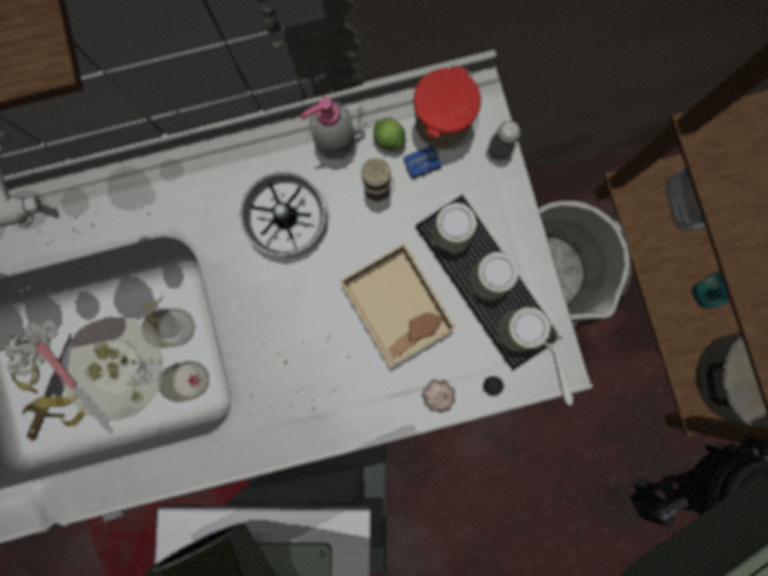

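View pics/side0.png

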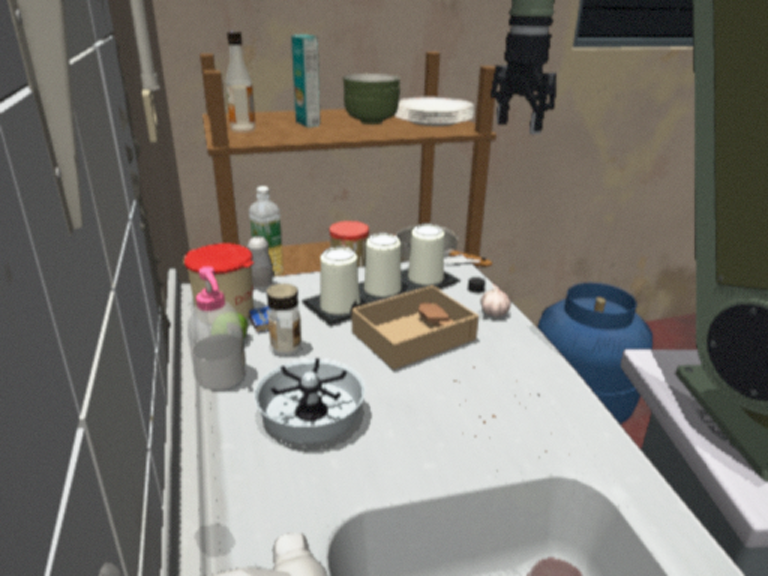

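```bash
python3 - <<'E'
from h import *
im=cam("side"); save(im[140:250,190:350],"side_crop",5)
im=cam("top"); save(im[100:290,150:400],"top_crop",3)
for n,(u,v),z in [("A",(455,219),.095),("B",(495,270),.095),("C",(528,325),.095),("star",(285,213),.05),("garl",(438,396),.03),("jar",(376,180),.09)]:
    print(n,at("top",u/1.5,v/1.5,z).round(4))
for p in [(343,287),(402,246),(453,326),(391,368)]: print("carton",at("top",p[0]/1.5,p[1]/1.5,.042).round(4))
for p in [(416,227),(462,196),(558,338),(514,369)]: print("mat",at("top",p[0]/1.5,p[1]/1.5,.005).round(4))
E
```

```text
A [ 0.5733 -0.2828  0.095 ]
B [ 0.4997 -0.3391  0.095 ]
C [ 0.422  -0.3842  0.095 ]
star [ 0.5911 -0.0315  0.05  ]
garl [ 0.3197 -0.262   0.03  ]
jar [ 0.6316 -0.169   0.09  ]
carton [ 0.4803 -0.1198  0.042 ]
carton [ 0.543  -0.2079  0.042 ]
carton [ 0.4229 -0.2839  0.042 ]
carton [ 0.3606 -0.1921  0.042 ]
mat [ 0.5798 -0.2304  0.005 ]
mat [ 0.63   -0.3031  0.005 ]
mat [ 0.4073 -0.4486  0.005 ]
mat [ 0.3597 -0.3801  0.005 ]
```

View pics/side_crop.png

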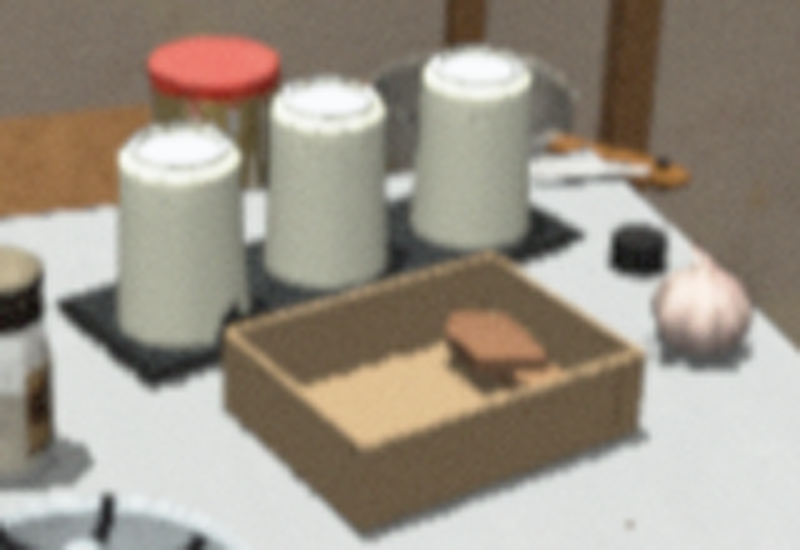

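View pics/top_crop.png

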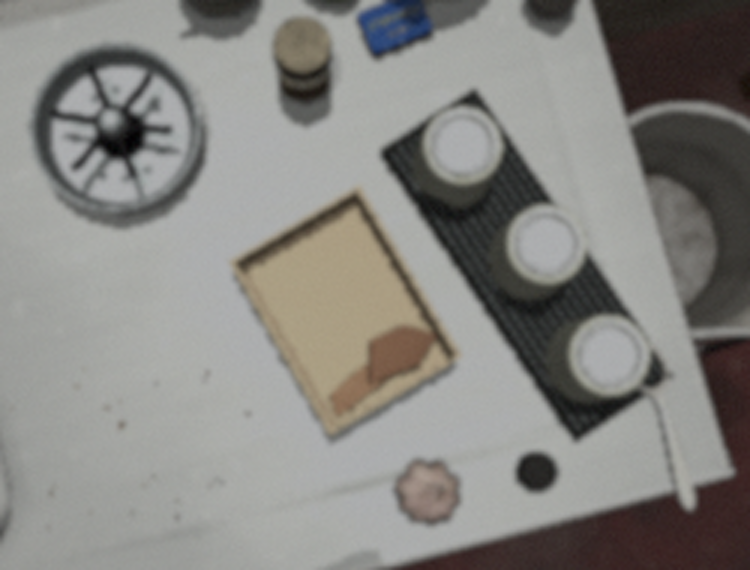

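Cup A, at the jar end of the row, shows a dark notch at the lower right of its rim (about 235,310 in the side crop). B and C look whole. I'll check this with the wrist camera.

```bash
python3 - <<'E'
from h import *
d=eyes.snapshot("wrist");print(np.round(d["T_tool_cam"],3),d["fovy"])
E
```

```text
[[ 0.    -0.962 -0.273  0.069]
 [ 1.     0.    -0.     0.001]
 [ 0.    -0.273  0.962 -0.143]
 [ 0.     0.     0.     1.   ]] 68.87970626625528
```

Emit:
jog_arm(rows="0.0854 0.03 0.03 0.03 0; 0.0854 0.06 0.06 0.05 0.05; 0.0854 0.09 0.09 0.07 0.1; 0.0854 0.11 0.12 0.07 0.137; 0.0854 0.13 0.15 0.07 0.137; 0.0854 0.15 0.18 0.07 0.137; 0.0854 0.17 0.21 0.07 0.137; 0.0854 0.17 0.21 0.07 0.137")

```text
clock: 0.92
tool_pos: [0.4219, -0.3031, 0.3016]
ee_rot: [-3.003, -0.915, -0.005]
wrist_force: [0.4, -0.4, -0.9]
finger_gap: 1.0
finger_force: 0.0
```

```bash
python3 - <<'E'
from h import *
save(cam("wrist"),"wrist1",1.5)
for n,X in dict(A=(.573,-.283,.0965),B=(.5,-.339,.0965),C=(.422,-.384,.0965),carton=(.4517,-.2009,.042)).items(): print(n,px("wrist",X)*1.5)
E
```

```text
A [470.41940547  81.3463794 ]
B [471.15474721 205.14426091]
C [458.25364665 310.07969792]
carton [306.93097302 159.96346437]
```

View pics/wrist1.png

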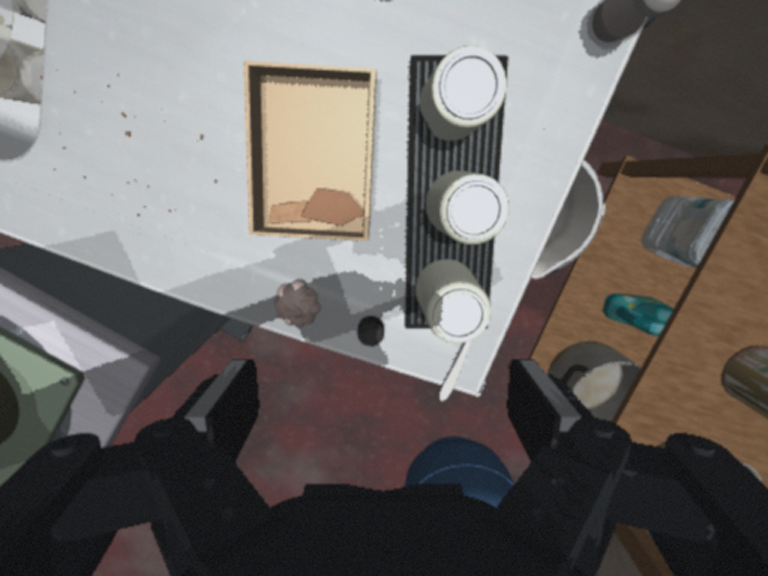

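```bash
python3 - <<'E'
from h import *
im=cam("wrist"); a=im[25:105,262:350]; b=im[105:235,262:350]
side=cam("side"); 
c=side[150:220,205:315]
def r(x,h,w): return cv2.resize(x,(w,h),interpolation=cv2.INTER_CUBIC)
o=np.hstack([r(a,400,440),np.clip(r(b,400,271)*1.0,0,255).astype(np.uint8)])
save(o,"chip")
for n,p in dict(A=(469,86),B=(473,209),C=(460,315)).items(): print(n,at("wrist",p[0]/1.5,p[1]/1.5,.0965).round(4))
for p in [(246,63),(376,69),(370,240),(249,233)]: print("carton",at("wrist",p[0]/1.5,p[1]/1.5,.042).round(4))
E
```

```text
A [ 0.5679 -0.2873  0.0965]
B [ 0.4965 -0.3453  0.0965]
C [ 0.4173 -0.3911  0.0965]
carton [ 0.4892 -0.1193  0.042 ]
carton [ 0.5478 -0.2152  0.042 ]
carton [ 0.4206 -0.2927  0.042 ]
carton [ 0.3616 -0.1926  0.042 ]
```

View pics/chip.png

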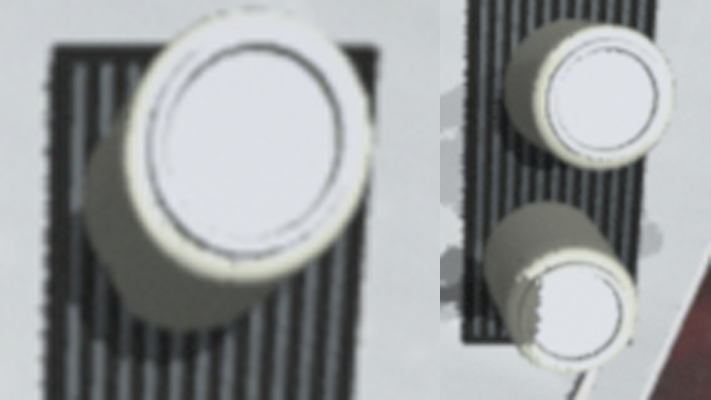

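Emit:
jog_arm(rows="0.0854 -0.02 0.03 -0.02 0; 0.0854 -0.03 0.06 -0.05 0; 0.0854 -0.04 0.09 -0.08 0; 0.0854 -0.04 0.11 -0.11 0; 0.0854 -0.04 0.12 -0.13 0; 0.0854 -0.04 0.12 -0.13 0; 0.0854 -0.04 0.12 -0.13 0")

```text
clock: 1.65
tool_pos: [0.3786, -0.1893, 0.1713]
ee_rot: [-3.008, -0.904, 0.002]
wrist_force: [0.2, -0.4, 1.0]
finger_gap: 1.001
finger_force: 0.0
```

```bash
python3 - <<'E'
from h import *
im=cam("wrist"); s=cam("side")
p=[px("wrist",X) for X in ((.57,-.285,.05),(.498,-.342,.05),(.42,-.388,.05))];print(np.round(p,0))
def cr(u,v,h=48): 
    u=int(np.clip(u,h,512-h));v=int(np.clip(v,h,384-h));return im[v-h:v+h,u-h:u+h]
o=np.hstack([cv2.resize(cr(*q),(260,260)) for q in p]); o2=cv2.resize(s[150:205,205:270],(307,260),interpolation=cv2.INTER_CUBIC)
o2=np.clip(o2*1.3,0,255).astype(np.uint8)
o2=np.hstack([o2,cv2.resize(im,(347,260)),np.zeros((260,780-654,3),np.uint8)])
save(np.vstack([o,o2]),"chip2")
E
```

```text
[[466.  70.]
 [455. 173.]
 [433. 258.]]
```

View pics/chip2.png

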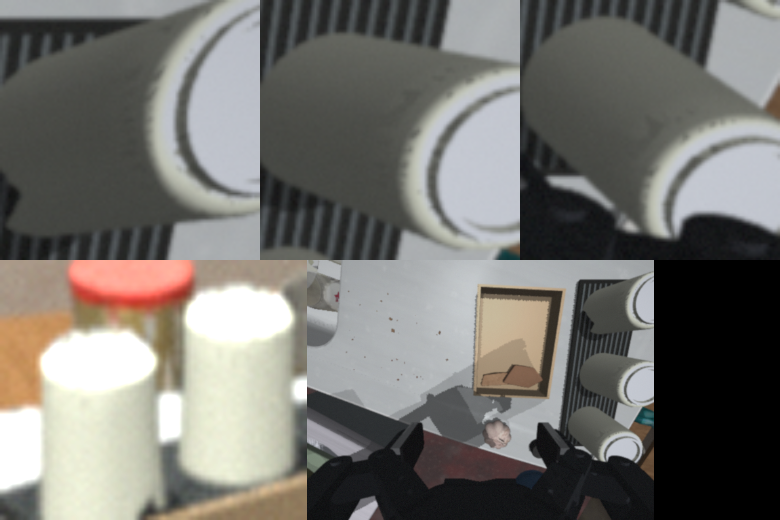

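A's rim has a notch at its near-left side (wrist crop about 10,195), while B and C are round, so A is the chipped cup. Next I'll hover over A and refine its position.

Emit:
jog_arm(rows="0.0854 0.03 -0.015 0.02 0; 0.0854 0.06 -0.03 0.04 0; 0.0854 0.09 -0.045 0.05 0; 0.0854 0.12 -0.06 0.05 0; 0.0854 0.15 -0.075 0.05 0; 0.0854 0.192 -0.097 0.05 0; 0.0854 0.192 -0.097 0.05 0; 0.0854 0.192 -0.097 0.05 0")

```text
clock: 2.42
tool_pos: [0.5732, -0.2881, 0.2216]
ee_rot: [3.007, 0.903, 0.002]
wrist_force: [-1.0, 0.9, -0.3]
finger_gap: 1.001
finger_force: 0.0
```

```bash
cat > disc.py <<'E'
from h import *
def discs(n,z=.0965,pts=()):
    im=cam(n); g=im.min(2).astype(np.uint8)
    for P in pts:
        u,v=px(n,P); 
        x0,y0=max(int(u)-30,0),max(int(v)-30,0);w=g[y0:y0+60,x0:x0+60]
        t,_=cv2.threshold(w,0,255,cv2.THRESH_OTSU)
        t=np.percentile(w,97)*.88
        m=(w>t).astype(np.uint8)
        k,l,s,c=cv2.connectedComponentsWithStats(m)
        i=1+np.argmin([np.hypot(*(c[j]-[u-x0,v-y0]))-np.sqrt(s[j,4]) for j in range(1,k)])
        cn=np.vstack(cv2.findContours((l==i).astype(np.uint8),0,1)[0])
        e=cv2.fitEllipse(cv2.convexHull(cn)); q=np.array(e[0])+[x0,y0]
        print(n,q.round(1),np.round(e[1],1),s[i,4],at(n,*q,z).round(4))
    return im
E
python3 - <<'E'
from disc import *
s=sensors.observe();print(s["tool_pos"],s["ee_rot"])
P=((.571,-.285,.0965),(.498,-.342,.0965),(.42,-.388,.0965))
im=discs("wrist",pts=P); print([px("wrist",p).round() for p in P]); save(im,"hoverA",1)
E
```

```text
[ 0.5731622  -0.28811298  0.2215563 ] [3.00700278e+00 9.02525754e-01 2.42645144e-03]
wrist [250.1 183.5] [42.  50.5] 1214 [ 0.5754 -0.2829  0.0965]
wrist [263.4 270.1] [38.5 41.7] 308 [ 0.503  -0.3473  0.0965]
wrist [252.5 322.2] [ 8.  27.3] 136 [ 0.4405 -0.3743  0.0965]
[array([249., 188.]), array([257., 271.]), array([253., 340.])]
```

View pics/hoverA.png

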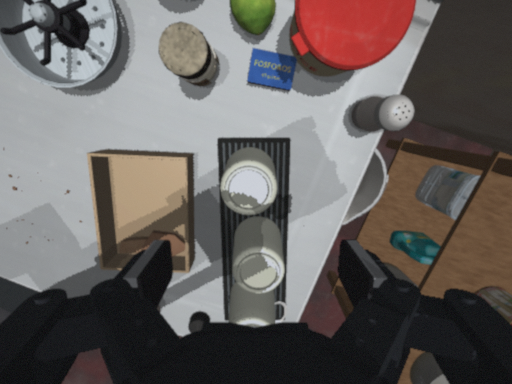

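Emit:
jog_arm(rows="0.0854 0 0 0 0; 0.0854 0 0 0 0; 0.0854 0 0 -0.03 0")

```text
clock: 2.72
tool_pos: [0.5733, -0.2869, 0.1981]
ee_rot: [2.999, 0.902, 0.016]
wrist_force: [0.3, 0.2, 0.2]
finger_gap: 1.0
finger_force: 0.0
```

```bash
python3 - <<'E'
from disc import *
cam("top");cam("side");s=sensors.observe();print(s["tool_pos"],s["ee_rot"],s["wrist_force"])
# rinser basin + star in wrist/top: ellipse rim centre
E
```

```text
[ 0.56790162 -0.28388455  0.18859367] [-3.00346381 -0.90393263  0.00832627] [-0.85644738 -0.00322571 -0.69534472]
```

Emit:
jog_arm(rows="0.0854 0 0.001 -0.03 0; 0.0854 0 0.001 -0.06 0; 0.0854 0 0.001 -0.09 0; 0.0854 0 0.001 -0.115 0; 0.0854 0 0.001 -0.128 0; 0.0854 0 0.001 -0.134 0; 0.0854 0 0.001 -0.134 0; 0.07 0 0.001 -0.134 0")

```text
clock: 3.48
tool_pos: [0.5715, -0.2846, 0.0588]
ee_rot: [3.007, 0.905, 0.002]
wrist_force: [0.4, -0.4, -0.9]
finger_gap: 0.883
finger_force: 0.0
```

Emit:
jog_arm(rows="0.05 0 0 0 0; 0.04 0 0 0 0; 0.03 0 0 0 0; 0.03 0 0 0 0; 0.03 0 0 0 0; 0.03 0 0 0 0; 0.03 0 0 0 0")

```text
clock: 4.07
tool_pos: [0.5719, -0.2847, 0.0601]
ee_rot: [3.006, 0.905, 0.004]
wrist_force: [-1.4, 0.8, 5.6]
finger_gap: 0.681
finger_force: 64.3
```

Emit:
jog_arm(rows="0.03 0 0 0.02 0; 0.03 0 0 0.05 0; 0.03 0 0 0.08 0; 0.03 -0.01 0.01 0.1 0; 0.03 -0.035 0.032 0.1 0; 0.03 -0.06 0.055 0.1 0; 0.03 -0.085 0.078 0.1 0; 0.03 -0.1 0.093 0.1 0")

```text
clock: 4.73
tool_pos: [0.468, -0.1893, 0.1581]
ee_rot: [-3.007, -0.905, 0.001]
wrist_force: [0.5, -0.2, -2.0]
finger_gap: 0.681
finger_force: 65.2
```

Emit:
jog_arm(rows="0.03 0 0 0 0; 0.03 0 0 -0.03 0; 0.03 0 0 -0.06 0; 0.03 0 0 -0.08 0; 0.03 0 0 -0.09 0; 0.03 0 0 -0.095 0; 0.03 0 0 -0.095 0")

```text
clock: 5.32
tool_pos: [0.4713, -0.1916, 0.0622]
ee_rot: [3.008, 0.905, -0.0]
wrist_force: [0.3, 0.1, -2.1]
finger_gap: 0.679
finger_force: 65.2
```

```bash
python3 - <<'E'
from h import *
s=cam("side");t=cam("top")
a=cv2.resize(s[150:250,210:340],(520,400));b=cv2.resize(t[130:255,200:330],(280,270))
o=np.zeros((400,800,3),np.uint8);o[:,:520]=a;o[:270,520:]=b
save(o,"carton1");s=sensors.observe();print(s["wrist_force"],s["finger_gap"],s["tool_pos"])
E
```

```text
[-0.08886767 -0.89105231 -2.31045578] 0.6785935287176195 [ 0.47209762 -0.19188751  0.06345274]
```

View pics/carton1.png

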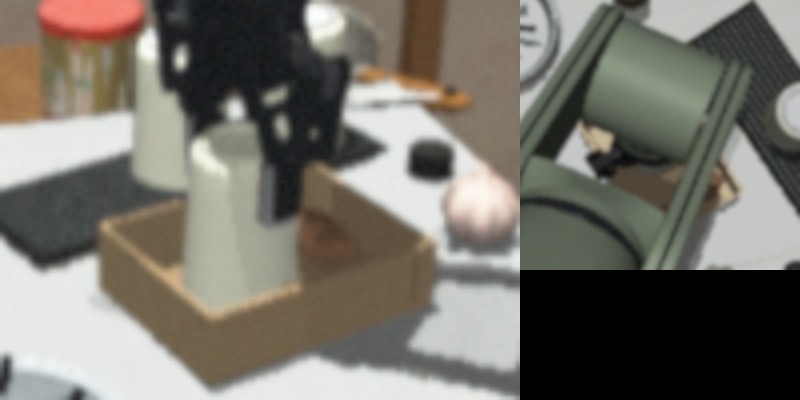

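The cup is inside the carton, clear of the sherds. I'll lower it in small steps and watch the force.

Emit:
jog_arm(rows="0.03 0 0 -0.002 0; 0.03 0 0 -0.004 0; 0.03 0 0 -0.005 0; 0.03 0 0 -0.005 0; 0.03 0 0 -0.005 0")

```text
clock: 5.83
tool_pos: [0.471, -0.1913, 0.0575]
ee_rot: [3.008, 0.906, 0.0]
wrist_force: [-0.3, 0.3, -1.7]
finger_gap: 0.685
finger_force: 65.2
```

Emit:
jog_arm(rows="0.03 0 0 -0.001 0; 0.03 0 0 -0.002 0; 0.03 0 0 -0.002 0; 0.03 0 0 -0.002 0")

```text
clock: 6.17
tool_pos: [0.4709, -0.1913, 0.0552]
ee_rot: [-3.008, -0.906, 0.0]
wrist_force: [-0.8, 0.1, -1.6]
finger_gap: 0.679
finger_force: 65.2
```

Emit:
jog_arm(rows="0.03 0 0 -0.001 0; 0.03 0 0 -0.001 0; 0.03 0 0 -0.001 0")

```text
clock: 6.42
tool_pos: [0.4711, -0.1914, 0.0546]
ee_rot: [3.008, 0.905, 0.001]
wrist_force: [-0.4, 0.7, 1.7]
finger_gap: 0.677
finger_force: 65.5
```

Emit:
jog_arm(rows="0.03 0 0 -0.001 0; 0.03 0 0 -0.001 0; 0.03 0 0 -0.001 0")

```text
clock: 6.67
tool_pos: [0.4711, -0.1914, 0.0545]
ee_rot: [3.008, 0.905, 0.001]
wrist_force: [-2.8, 1.6, 9.9]
finger_gap: 0.68
finger_force: 66.5
```

Emit:
jog_arm(rows="0.03 0 0 -0.001 0; 0.03 0 0 -0.001 0; 0.03 0 0 -0.001 0")

```text
clock: 6.92
tool_pos: [0.4712, -0.1914, 0.0545]
ee_rot: [3.007, 0.905, 0.001]
wrist_force: [-4.5, 2.3, 16.0]
finger_gap: 0.681
finger_force: 67.3
```

Emit:
jog_arm(rows="0.03 0 0 0.001 0; 0.03 0 0 0.002 0; 0.0854 0 0 0.002 0; 0.0854 0 0 0.002 0; 0.0854 0 0 0.002 0; 0.0854 0 0 0.002 0; 0.0854 0 0 0.002 0; 0.0854 0 0 0.002 0")

```text
clock: 7.58
tool_pos: [0.471, -0.1913, 0.0542]
ee_rot: [3.008, 0.906, -0.0]
wrist_force: [-0.5, 0.9, -0.1]
finger_gap: 0.999
finger_force: 0.0
```

Emit:
jog_arm(rows="0.0854 0 0 0.01 0; 0.0854 0 0 0.03 0; 0.0854 0 0 0.06 0; 0.0854 0 0 0.09 0; 0.0854 0 0 0.12 0; 0.0854 0 -0.03 0.14 0; 0.0854 0 -0.06 0.14 0; 0.0854 0 -0.06 0.14 0")

```text
clock: 8.25
tool_pos: [0.4723, -0.2557, 0.1971]
ee_rot: [3.003, 0.9, 0.005]
wrist_force: [0.2, -1.1, -0.1]
finger_gap: 1.004
finger_force: 0.0
```

```bash
cat > fit.py <<'E'
from h import *
from scipy.ndimage import map_coordinates as mc
th=np.linspace(0,2*np.pi,180,endpoint=False)
def ring(n,im,c,r,z):
    P=np.c_[c[0]+r*np.cos(th),c[1]+r*np.sin(th),np.full(180,z)]
    k=np.load(f"{n}.npz");q=P@k["R"].T+k["t"];q=q[:,:2]/q[:,2:]*k["f"]+k["c"]
    return mc(im,[q[:,1],q[:,0]],order=1)
def search(n,g,c0,r,z,d=.004,w=.012):
    best=[]
    for dx in np.arange(-w,w+1e-9,.001):
        for dy in np.arange(-w,w+1e-9,.001):
            c=(c0[0]+dx,c0[1]+dy);e=ring(n,g,c,r+d/2,z)-ring(n,g,c,r-d/2,z)
            best.append((abs(e.mean()),*c))
    b=max(best);return np.round(b,4)
E
python3 - <<'E'
from fit import *
g=cv2.cvtColor(cam("top"),cv2.COLOR_RGB2GRAY).astype(float)
gs=cv2.cvtColor(cam("side"),cv2.COLOR_RGB2GRAY).astype(float)
for z in(.030,.033,.036):
  for r in(.0645,.0665): print("top",z,r,search("top",g,(.589,-.03),r,z),"side",search("side",gs,(.589,-.03),r,z))
# triangulate nozzle dome
from scipy.optimize import least_squares
f=lambda X:np.r_[px("top",X)-np.array([285,212])/1.5,px("side",X)-np.array([310,379])/1.5]
s=least_squares(f,[.59,-.03,.05]);print(s.x,s.fun)
# cups via both cams: top disc circle edge
for c in((.499,-.341),(.42,-.387)):
  for n,im in(("top",g),("side",gs)): print(c,n,[search(n,im,c,r,.0925) for r in(.0285,)])
E
```

```text
top 0.03 0.0645 [28.0433  0.585  -0.029 ] side [ 2.38028e+01  5.95000e-01 -1.90000e-02]
top 0.03 0.0665 [ 3.70639e+01  5.88000e-01 -2.70000e-02] side [ 2.3755e+01  5.9500e-01 -1.9000e-02]
top 0.033 0.0645 [ 2.92629e+01  5.85000e-01 -2.90000e-02] side [ 2.04783e+01  5.94000e-01 -1.80000e-02]
top 0.033 0.0665 [ 3.79722e+01  5.88000e-01 -2.80000e-02] side [ 1.88147e+01  5.93000e-01 -1.80000e-02]
top 0.036 0.0645 [ 3.01863e+01  5.84000e-01 -2.90000e-02] side [13.7646  0.596  -0.028 ]
top 0.036 0.0665 [ 3.8928e+01  5.8700e-01 -2.8000e-02] side [18.9298  0.597  -0.022 ]
[ 0.59494526 -0.03059412  0.04467187] [ 0.02680601 -0.46208751  0.35980822  0.07858989]
(0.499, -0.341) top [array([ 8.0496,  0.511 , -0.34  ])]
(0.499, -0.341) side [array([45.9029,  0.498 , -0.346 ])]
(0.42, -0.387) top [array([48.8116,  0.419 , -0.386 ])]
(0.42, -0.387) side [array([42.8196,  0.419 , -0.388 ])]
```

Emit:
jog_arm(rows="0.0854 0.02 0.03 0.03 0; 0.0854 0.035 0.065 0.05 0; 0.0854 0.05 0.1 0.06 0; 0.0854 0.07 0.135 0.06 0; 0.0854 0.09 0.17 0.06 0; 0.0854 0.105 0.2 0.06 0; 0.0854 0.119 0.221 0.06 0; 0.0854 0.119 0.221 0.06 0")

```text
clock: 9.02
tool_pos: [0.5912, -0.0249, 0.2535]
ee_rot: [-3.003, -0.913, -0.0]
wrist_force: [-0.1, -1.0, -0.7]
finger_gap: 0.998
finger_force: 0.0
```

Emit:
jog_arm(rows="0.0854 0 0 0 0; 0.0854 0 0 0 0; 0.0854 0 0 0 0; 0.0854 0 0 0 0; 0.0854 0 0 0 0")

```text
clock: 9.43
tool_pos: [0.5895, -0.0312, 0.2545]
ee_rot: [3.009, 0.903, -0.0]
wrist_force: [-0.8, -0.1, -0.2]
finger_gap: 0.997
finger_force: 0.0
```

```bash
python3 - <<'E'
from fit import *
s=sensors.observe();print(s["tool_pos"],s["ee_rot"])
im=cam("wrist");g=cv2.cvtColor(im,cv2.COLOR_RGB2GRAY).astype(float)
for z in(.030,.033,.036):
  for r in(.0645,.0665,.0685): print(z,r,search("wrist",g,(.59,-.03),r,z))
u,v=px("wrist",(.59,-.03,.045)).astype(int);print(u,v)
x0,y0=u-100,max(v-100,0); c=im[y0:y0+200,x0:x0+200].copy(); c=cv2.resize(c,(600,600*c.shape[0]//200),interpolation=cv2.INTER_CUBIC)
for X,col in (((.59,-.03,.042),(255,0,0)),):
    q=(px("wrist",X)-[x0,y0])*3;cv2.drawMarker(c,tuple(int(a) for a in q),col,0,20,1)
print(x0,y0)
save(c,"star")
E
```

```text
[ 0.58949643 -0.03124836  0.2545219 ] [ 3.00877966e+00  9.03272161e-01 -6.71722182e-06]
0.03 0.0645 [ 4.10329e+01  5.96000e-01 -2.50000e-02]
0.03 0.0665 [ 3.29837e+01  5.93000e-01 -2.50000e-02]
0.03 0.0685 [25.9506  0.592  -0.028 ]
0.033 0.0645 [ 3.93133e+01  5.95000e-01 -2.50000e-02]
0.033 0.0665 [ 3.11926e+01  5.92000e-01 -2.50000e-02]
0.033 0.0685 [25.3751  0.593  -0.03  ]
0.036 0.0645 [ 3.73197e+01  5.95000e-01 -2.50000e-02]
0.036 0.0665 [ 2.93878e+01  5.93000e-01 -2.60000e-02]
0.036 0.0685 [24.9277  0.595  -0.031 ]
253 170
153 70
```

View pics/star.png

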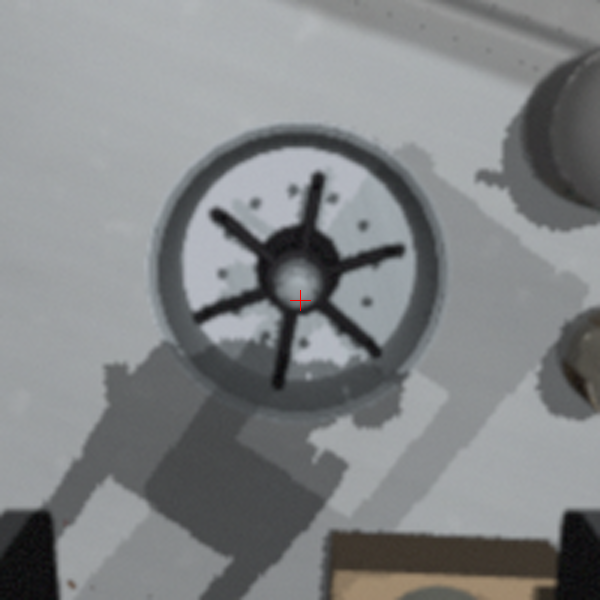

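The star's opposite arm tips give midpoints of (298,281), (297,283) and (300,284) in the crop. The basin rim is centred near (298,268).

```bash
python3 - <<'E'
from h import *
for z in(.043,.048,.052): print("tips",z,at("wrist",153+298.3/3-.33,70+283/3-.33,z))
for z in(.030,.036): print("rim",z,at("wrist",153+298/3-.33,70+268.5/3-.33,z))
E
```

```text
tips 0.043 [ 0.59611946 -0.0241119   0.043     ]
tips 0.048 [ 0.59684941 -0.02369302  0.048     ]
tips 0.052 [ 0.59743338 -0.02335791  0.052     ]
rim 0.03 [ 0.59951866 -0.02156697  0.03      ]
rim 0.036 [ 0.60030824 -0.02112355  0.036     ]
```

```bash
cat > starfit.py <<'E'
from fit import *
from scipy.optimize import minimize
rr=np.linspace(.018,.044,14)
def samp(n,g,c,z,yaws):
    P=np.array([[c[0]+r*np.cos(a),c[1]+r*np.sin(a),z] for a in yaws for r in rr])
    k=np.load(f"{n}.npz");q=P@k["R"].T+k["t"];q=q[:,:2]/q[:,2:]*k["f"]+k["c"]
    return mc(g,[q[:,1],q[:,0]],order=1)
def score(n,g,c,z,y):
    a=y+np.arange(6)*np.pi/3
    return samp(n,g,c,z,a).mean()-.5*(samp(n,g,c,z,a+.35).mean()+samp(n,g,c,z,a-.35).mean())
def fit(n,g,z):
    b=min((score(n,g,(x,y),z,w),x,y,w) for x in np.arange(.58,.604,.002) for y in np.arange(-.04,-.012,.002) for w in np.arange(0,np.pi/3,.06))
    r=minimize(lambda p:score(n,g,p[:2],z,p[2]),b[1:],method="Nelder-Mead",options=dict(initial_simplex=[b[1:],np.add(b[1:],(.002,0,0)),np.add(b[1:],(0,.002,0)),np.add(b[1:],(0,0,.05))]))
    return np.round([*r.x,r.fun],4)
E
python3 - <<'E'
from starfit import *
G={n:cv2.resize(cv2.imread(f"pics/{n}0.png",0),(512,384),interpolation=cv2.INTER_AREA).astype(float) for n in("top","side")}
G["wrist"]=cv2.cvtColor(cam("wrist"),cv2.COLOR_RGB2GRAY).astype(float)
print(sensors.observe()["tool_pos"])
for z in(.040,.044,.047):
    for n in G: print(z,n,fit(n,G[n],z))
E
```

```text
[ 0.58967963 -0.03106591  0.25452511]
0.04 top [ 5.96800e-01 -2.32000e-02  3.88400e-01 -6.73221e+01]
0.04 side [ 5.959000e-01 -2.740000e-02  3.846000e-01 -1.030681e+02]
0.04 wrist [ 5.95900e-01 -2.33000e-02  3.86400e-01 -1.16977e+02]
0.044 top [ 5.95900e-01 -2.39000e-02  3.88600e-01 -6.72664e+01]
0.044 side [ 5.955000e-01 -2.210000e-02  3.835000e-01 -1.029184e+02]
0.044 wrist [ 5.964000e-01 -2.290000e-02  3.863000e-01 -1.171597e+02]
0.047 top [ 5.95200e-01 -2.44000e-02  3.87900e-01 -6.72127e+01]
0.047 side [ 5.950000e-01 -1.810000e-02  3.814000e-01 -1.027512e+02]
0.047 wrist [ 5.969000e-01 -2.290000e-02  3.833000e-01 -1.171611e+02]
```

All three cameras now agree: the star is at (0.596, -0.0235), with its top at z about 0.043. I'll refine cup B the same way.

```bash
python3 - <<'E'
from starfit import *
G={n:cv2.resize(cv2.imread(f"pics/{n}0.png",0),(512,384),interpolation=cv2.INTER_AREA).astype(float) for n in("top","side")}
for c in((.571,-.284),(.499,-.341),(.42,-.387)):
  for n in G: print(c,n,[search(n,G[n],c,r,z,.003) for r,z in((.0285,.092),(.0285,.095),(.023,.0955))])
E
```

```text
(0.571, -0.284) top [array([43.6701,  0.569 , -0.284 ]), array([43.4183,  0.568 , -0.284 ]), array([22.5772,  0.566 , -0.29  ])]
(0.571, -0.284) side [array([36.5103,  0.569 , -0.286 ]), array([37.5315,  0.569 , -0.28  ]), array([22.1465,  0.563 , -0.278 ])]
(0.499, -0.341) top [array([37.5758,  0.498 , -0.343 ]), array([37.4374,  0.498 , -0.342 ]), array([22.4306,  0.491 , -0.343 ])]
(0.499, -0.341) side [array([35.13 ,  0.498, -0.347]), array([36.3205,  0.498 , -0.34  ]), array([20.8503,  0.503 , -0.349 ])]
(0.42, -0.387) top [array([45.6216,  0.419 , -0.386 ]), array([45.6549,  0.419 , -0.385 ]), array([24.1215,  0.412 , -0.386 ])]
(0.42, -0.387) side [array([32.0562,  0.419 , -0.389 ]), array([32.7111,  0.42  , -0.381 ]), array([19.6418,  0.425 , -0.386 ])]
```

Emit:
jog_arm(rows="0.0854 -0.01 -0.04 0 0; 0.0854 -0.02 -0.08 0 0; 0.0854 -0.03 -0.12 0 0; 0.0854 -0.04 -0.16 0 0; 0.0854 -0.05 -0.2 0 0; 0.0854 -0.06 -0.24 0 0; 0.0854 -0.075 -0.275 0 0; 0.0854 -0.09 -0.31 0 0")

```text
clock: 10.2
tool_pos: [0.4988, -0.3425, 0.2544]
ee_rot: [3.008, 0.904, 0.0]
wrist_force: [0.3, -0.3, -0.4]
finger_gap: 0.998
finger_force: 0.0
```

Emit:
jog_arm(rows="0.0854 0 0 0 0; 0.0854 0 0 0 0; 0.0854 0 0 0 0; 0.0854 0 0 0 0; 0.0854 0 0 0 0")

```text
clock: 10.62
tool_pos: [0.5005, -0.3391, 0.2545]
ee_rot: [-3.007, -0.908, -0.0]
wrist_force: [-0.5, 0.1, 1.0]
finger_gap: 0.999
finger_force: 0.0
```

```bash
python3 - <<'E'
from starfit import *
g=cv2.cvtColor(cam("wrist"),cv2.COLOR_RGB2GRAY).astype(float);print(sensors.observe()["tool_pos"])
for c in((.499,-.341),):
  print([search("wrist",g,c,r,z,.003) for r,z in((.0285,.092),(.0285,.095),(.023,.0955))])
E
```

```text
[ 0.50056276 -0.3391134   0.25446516]
[array([95.6616,  0.498 , -0.344 ]), array([95.5867,  0.499 , -0.343 ]), array([53.32 ,  0.503, -0.347])]
```

Emit:
jog_arm(rows="0.0854 -0.002 -0.003 -0.04 0; 0.0854 -0.002 -0.003 -0.08 0; 0.0854 -0.002 -0.003 -0.12 0; 0.0854 -0.002 -0.003 -0.155 0; 0.0854 -0.002 -0.003 -0.18 0; 0.0854 -0.002 -0.003 -0.192 0; 0.0854 -0.002 -0.003 -0.197 0; 0.0854 -0.002 -0.003 -0.197 0")

```text
clock: 11.33
tool_pos: [0.498, -0.3423, 0.0563]
ee_rot: [-3.006, -0.907, 0.002]
wrist_force: [0.6, -0.3, -0.4]
finger_gap: 0.999
finger_force: 0.0
```

Emit:
jog_arm(rows="0.06 0 0 0 0; 0.04 0 0 0 0; 0.03 0 0 0 0; 0.03 0 0 0 0; 0.03 0 0 0 0; 0.03 0 0 0 0; 0.03 0 0 0 0; 0.03 0 0 0 0")

```text
clock: 12.0
tool_pos: [0.4991, -0.3438, 0.0597]
ee_rot: [3.006, 0.905, 0.004]
wrist_force: [-1.1, 1.1, 5.7]
finger_gap: 0.687
finger_force: 64.6
```

Emit:
jog_arm(rows="0.03 0 0 0.02 0; 0.03 0 0 0.05 0; 0.03 0 0 0.08 0; 0.03 0 0 0.11 0; 0.03 0 0 0.13 0; 0.03 0 0 0.13 0; 0.03 0 0 0.13 0")

```text
clock: 12.58
tool_pos: [0.4983, -0.3436, 0.1889]
ee_rot: [3.006, 0.905, 0.003]
wrist_force: [-0.8, -0.1, -2.2]
finger_gap: 0.686
finger_force: 65.3
```

Emit:
jog_arm(rows="0.03 0.008 0.025 0 0; 0.03 0.017 0.055 0 0; 0.03 0.027 0.09 0 0; 0.03 0.038 0.125 0 0; 0.03 0.049 0.16 0 0; 0.03 0.06 0.195 0 0; 0.03 0.07 0.23 0 0; 0.03 0.081 0.265 0 0")

```text
clock: 13.25
tool_pos: [0.5779, -0.0764, 0.1852]
ee_rot: [-3.007, -0.905, 0.006]
wrist_force: [0.7, 0.5, -1.1]
finger_gap: 0.688
finger_force: 65.3
```

Emit:
jog_arm(rows="0.03 0.009 0.03 0 0; 0.03 0.014 0.046 0 0; 0.03 0.017 0.054 0 0; 0.03 0.017 0.054 0 0; 0.03 0.017 0.054 -0.02 0; 0.03 0.017 0.054 -0.04 0; 0.03 0.017 0.054 -0.04 0; 0.03 0.017 0.054 -0.04 0")

```text
clock: 13.92
tool_pos: [0.5946, -0.0256, 0.146]
ee_rot: [-3.008, -0.903, 0.006]
wrist_force: [0.1, -0.0, -2.0]
finger_gap: 0.687
finger_force: 65.3
```

```bash
python3 - <<'E'
from starfit import *
s=sensors.observe();print(s["tool_pos"],s["ee_rot"],s["wrist_force"])
im=cam("side");g=cv2.cvtColor(im,cv2.COLOR_RGB2GRAY).astype(float)
save(im[150:320,120:290],"pre",3)
# rim centre from silhouette: at rim height, bright cup span in side view
zr=s["tool_pos"][2]-.0525
for dz in(.004,.008,.012,.016):
    c=px("side",(.596,-.0235,zr+dz)); r=int(round(c[1])); row=g[r,int(c[0])-40:int(c[0])+41]
    print(round(zr+dz,4),c.round(1),row.astype(int)[::2])
print(px("side",(.596,-.0235+.0,zr)),px("side",(.596+.032,-.0235,zr))[0],px("side",(.596-.032,-.0235,zr))[0])
E
```

```text
[ 0.59462474 -0.0256105   0.14600769] [-3.00810617 -0.90316473  0.0059857 ] [ 0.08469976 -0.01290115 -1.9801034 ]
0.0975 [204.8 230.2] [151 208 238 238 238 237 237 237 193 138 143 163 169 181 186 187 190 195
 194 194 191 186 175 169 165 160 156 150 141 133 161 238 239 240 239 238
 238 239 237 229 163]
0.1015 [204.7 228.3] [110 169 234 237 238 239 239 238 166 124 140 167 168 182 183 188 188 195
 196 192 191 184 176 167 166 161 157 151 141 129 163 239 239 238 239 238
 238 238 229 147 107]
0.1055 [204.6 226.3] [ 97 134 191 238 238 239 239 235 158 123 131 156 168 178 184 187 189 193
 195 192 190 187 173 170 166 162 156 150 141 131 172 238 239 239 239 239
 236 205 142 106 104]
0.1095 [204.5 224.3] [ 88 136 207 239 235 238 239 234 146 119 135 152 166 177 187 188 189 190
 193 195 194 186 176 170 163 160 158 148 139 130 182 238 238 239 239 236
 219 125 103 107 105]
[204.92533716 232.17626043] 186.33335232940055 223.43838549450558
```

```bash
python3 - <<'E'
from starfit import *
im=cam("side");a=cv2.GaussianBlur(cv2.cvtColor(im,cv2.COLOR_RGB2GRAY),(3,3),0).astype(int)
for v in range(170,262,6): print(v,a[v,170:238:2])
print(px("side",(.596,-.0235,.2)),px("side",(.596,-.0235,.146)),px("side",(.596,-.0235,.093)))
E
```

```text
170 [132 131 131 120 104 138 151  86  35  30  31  32  34  32  29  30  30  56
 105  98  90  55  33  31  31  32  34  34  31  36  99 142 122 118]
176 [134 138 134 128 117 106 147 160 135  79  42  31  33  40  58  67  56  34
  34  43  95  66  34  32  29  30  32  30  31  46 135 153 122 113]
182 [122 122 118 112 102  94 138 160 144 169 210 145 141 142 140 140 138  95
  37  36  70  58  36  30  28  30  52  32  30  76 210 239 239 239]
188 [102 105 105 102  96 103 143 179 230 248 235 189 159 152 148 148 146 142
  82  34  32  36  36  31  32  34  51  76 110 170 233 237 231 219]
194 [221 206 170 156 164 179 184 183 181 192 206 219 228 227 210 180 176 172
 124 106  75  31  29  31  33  82 117 100  88  80  77  72  73  73]
200 [173 199 221 231 138  38  40  59 141 181 189 194 195 195 194 188 175 170
 127 108  84  38  31  31  33  70  89  81  80  75  72  76  77  78]
206 [ 85  91  78  83 124 124 106  94 140 177 185 187 190 189 188 186 180 171
 138 106  95  38  30  30  38  75  93  75  79  78  76  79 106 161]
212 [117 126 151 149 156 164 160 168 176 177 184 188 189 190 189 186 184 176
 171 162 148 145 148 1
[... 571 characters left out ...]
170 191 218 236 239 239 238 238 238 239 238]
242 [237 237 239 239 234 228 227 226 224 216 221 220 213 209 201 191 189 193
 192 163  72  73 134 158 201 228 238 241 243 240 231 227 234 235]
248 [153 219 237 235 220 192 180 156 135  87  50  71 105 132 148 154 148 127
 117  92  72 125 140 145 149 169 181 178 160  90  76 128 144 159]
254 [218 221 186 146 114 111 117 123 131 138 143 147 150 142  98  68 118 130
 132 125 108  60  48  57  72 100 139 155 167 164 140 133 126 121]
260 [194 147  98  95 101  87  50  58  74  70  71  81 104 125 153 115  44  24
  30  32  37  43  38  48  81 122 144 141 139 148 145 135 126 118]
[201.98895771 176.42885813] [203.5332306  205.74700438] [204.93831465 232.42263908]
```

Emit:
jog_arm(rows="0.03 0 0 -0.01 0; 0.03 0 0 -0.02 0; 0.03 0 0 -0.03 0; 0.03 0 0 -0.037 0; 0.03 0 0 -0.042 0; 0.03 0 0 -0.044 0; 0.03 0 0 -0.044 0; 0.03 0 0 -0.044 0")

```text
clock: 14.68
tool_pos: [0.5962, -0.0243, 0.1034]
ee_rot: [3.008, 0.906, 0.0]
wrist_force: [0.3, 0.2, -1.6]
finger_gap: 0.69
finger_force: 65.3
```

Emit:
jog_arm(rows="0.03 0 0 -0.002 0; 0.03 0 0 -0.003 0; 0.03 0 0 -0.003 0; 0.03 0 0 -0.003 0")

```text
clock: 15.02
tool_pos: [0.596, -0.0243, 0.1005]
ee_rot: [3.008, 0.905, 0.0]
wrist_force: [0.6, -0.8, -1.9]
finger_gap: 0.689
finger_force: 65.3
```

Emit:
jog_arm(rows="0.03 0 0 -0.002 0; 0.03 0 0 -0.003 0; 0.03 0 0 -0.003 0; 0.03 0 0 -0.003 0")

```text
clock: 15.35
tool_pos: [0.596, -0.0243, 0.0973]
ee_rot: [3.008, 0.905, 0.0]
wrist_force: [0.2, -0.3, -1.1]
finger_gap: 0.69
finger_force: 65.4
```

Emit:
jog_arm(rows="0.03 0 0.001 -0.001 0; 0.03 0 0.001 -0.002 0; 0.03 0 0.001 -0.002 0; 0.03 0 0.001 -0.002 0")

```text
clock: 15.68
tool_pos: [0.5963, -0.0237, 0.0959]
ee_rot: [3.007, 0.906, 0.001]
wrist_force: [-0.2, -2.0, 3.7]
finger_gap: 0.688
finger_force: 65.8
```

Emit:
jog_arm(rows="0.03 0 0 -0.001 0; 0.03 0 0 -0.002 0; 0.03 0 0 -0.002 0; 0.03 0 0 -0.002 0")

```text
clock: 16.02
tool_pos: [0.5963, -0.0236, 0.0935]
ee_rot: [3.007, 0.905, 0.001]
wrist_force: [0.6, -3.6, 3.6]
finger_gap: 0.687
finger_force: 65.9
```

Emit:
jog_arm(rows="0.03 0 0 -0.001 0; 0.03 0 0 -0.002 0; 0.03 0 0 -0.002 0; 0.03 0 0 -0.002 0")

```text
clock: 16.35
tool_pos: [0.5963, -0.0235, 0.0914]
ee_rot: [3.008, 0.905, 0.001]
wrist_force: [0.3, -3.7, 4.3]
finger_gap: 0.686
finger_force: 65.9
```

Emit:
jog_arm(rows="0.03 0 0 0.005 0; 0.03 0 0 0.01 0; 0.03 0 0 0.01 0; 0.03 0 0 0.01 0; 0.03 0 0 0.01 0")

```text
clock: 16.77
tool_pos: [0.5951, -0.0228, 0.1005]
ee_rot: [-3.007, -0.905, 0.003]
wrist_force: [0.2, 0.3, -2.2]
finger_gap: 0.687
finger_force: 65.3
```

Emit:
jog_arm(rows="0.03 0 0 -0.002 0; 0.03 0 0 -0.004 0; 0.03 0 0 -0.005 0; 0.03 0 0 -0.006 0; 0.03 0 0 -0.007 0; 0.03 0 0 -0.007 0; 0.03 0 0 -0.007 0")

```text
clock: 17.35
tool_pos: [0.5958, -0.0231, 0.0945]
ee_rot: [-3.008, -0.905, 0.0]
wrist_force: [-1.8, 2.0, 3.5]
finger_gap: 0.689
finger_force: 65.9
```

Emit:
jog_arm(rows="0.03 0 0 -0.001 0; 0.03 0 0 -0.001 0; 0.03 0 0 -0.001 0")

```text
clock: 17.6
tool_pos: [0.5958, -0.0231, 0.0933]
ee_rot: [-3.008, -0.905, 0.0]
wrist_force: [-2.4, 2.6, 3.8]
finger_gap: 0.687
finger_force: 65.9
```

Emit:
jog_arm(rows="0.03 0 0 -0.001 0; 0.03 0 0 -0.002 0; 0.03 0 0 -0.002 0; 0.03 0 0 -0.002 0")

```text
clock: 17.93
tool_pos: [0.5959, -0.0232, 0.0913]
ee_rot: [-3.008, -0.905, 0.0]
wrist_force: [-2.8, 1.7, 5.2]
finger_gap: 0.69
finger_force: 66.0
```

Emit:
jog_arm(rows="0.03 0 0 -0.001 0; 0.03 0 0 -0.003 0; 0.03 0 0 -0.004 0; 0.03 0 0 -0.005 0; 0.03 0 0 -0.006 0; 0.03 0 0 -0.006 0; 0.03 0 0 -0.006 0")

```text
clock: 18.52
tool_pos: [0.596, -0.0233, 0.0856]
ee_rot: [-3.008, -0.905, -0.0]
wrist_force: [-3.0, 2.2, 6.5]
finger_gap: 0.688
finger_force: 66.1
```

Emit:
jog_arm(rows="0.03 0 0 -0.001 0; 0.03 0 0 -0.002 0; 0.03 0 0 -0.002 0; 0.03 0 0 -0.002 0")

```text
clock: 18.85
tool_pos: [0.596, -0.0232, 0.0837]
ee_rot: [3.008, 0.906, 0.0]
wrist_force: [-3.0, 2.3, 7.6]
finger_gap: 0.689
finger_force: 66.2
```

Emit:
jog_arm(rows="0.03 0 0 -0.001 0; 0.03 0 0 -0.001 0; 0.03 0 0 -0.001 0")

```text
clock: 19.1
tool_pos: [0.596, -0.0232, 0.083]
ee_rot: [3.008, 0.905, 0.001]
wrist_force: [-3.1, 2.3, 7.6]
finger_gap: 0.685
finger_force: 66.5
```

Emit:
jog_arm(rows="0.03 0 0 -0.001 0; 0.03 0 0 -0.001 0; 0.03 0 0 -0.001 0")

```text
clock: 19.35
tool_pos: [0.5962, -0.0232, 0.0828]
ee_rot: [3.008, 0.905, 0.002]
wrist_force: [-4.0, 2.7, 13.0]
finger_gap: 0.688
finger_force: 66.9
```

Emit:
jog_arm(rows="0.03 0 0 -0.001 0; 0.03 0 0 -0.001 0; 0.03 0 0 -0.001 0")

```text
clock: 19.6
tool_pos: [0.5963, -0.0231, 0.0827]
ee_rot: [3.008, 0.905, 0.003]
wrist_force: [-7.3, 2.9, 16.7]
finger_gap: 0.686
finger_force: 67.4
```

Emit:
jog_arm(rows="0.03 0 0 0 0; 0.03 0 0 0 0; 0.03 0 0 0 0; 0.03 0 0 0 0; 0.03 0 0 0 0; 0.03 0 0 0 0")

```text
clock: 20.1
tool_pos: [0.5963, -0.0231, 0.0827]
ee_rot: [3.008, 0.905, 0.003]
wrist_force: [-6.2, 3.8, 16.8]
finger_gap: 0.687
finger_force: 67.4
```

```bash
python3 - <<'E'
from starfit import *
g=cv2.cvtColor(cam("side"),cv2.COLOR_RGB2GRAY).astype(float)
for c,z in(((.471,-.191),.090),((.42,-.387),.092)): print(search("side",g,c,.0285,z,.003))
for v in range(228,254,3): print(v,g[v,178:234:2].astype(int))
s=sensors.observe();print(s["wrist_force"],s["moment"],px("side",(.596,.0085,.031)))
E
```

```text
[39.5619  0.471  -0.186 ]
[30.9761  0.419  -0.389 ]
228 [238 167 123 138 166 177 202 231 245 249 228 178 174 174 161  98  80  39
  34  27  29  49 170 229 236 237 239 240]
231 [234 203 147 140 162 173 188 194 200 203 208 193 178 180 162 105 107  46
  28  30  28  52 188 238 239 238 239 239]
234 [238 223 157 145 152 164 180 193 194 196 195 187 181 177 167 106 108  49
  30  29  31  50 168 238 239 238 239 239]
237 [238 238 224 194 154 160 179 185 190 190 191 189 189 180 166 107 110  62
  31  29  31  49 155 238 239 237 238 240]
240 [239 238 238 236 237 206 176 180 186 187 189 186 186 181 171 107 113  60
  30  32  33  51 133 215 233 237 237 239]
243 [239 240 238 236 230 195 178 185 188 188 189 189 185 182 175 135 115  76
  40  69  95 121 123 156 165 176 202 228]
246 [234 220 217 204 185 164 176 183 188 188 189 186 183 183 178 172 151 136
 144 152 146 137 120 139 149 168 153 152]
249 [215 173 157 130 127 129 178 184 187 193 185 188 184 183 178 172 169 165
 160 156 145 135 124 138 165 158 137 132]
252 [151 118 117 126 124 110 173 181 188 189 188 190 192 189 184 174 169 167
 159 156 149 137 125 145 175 134 118 132]
[-5.3900924   2.95072244 16.68857887] [0.63957681 1.23482783 0.07725616] [205.03110501 272.68558326]
```

```bash
python3 -c "
from bench import robot
print(robot.sign_off())"
```

```text
the job is handed in; nothing more can be done
None
```

The chipped cup stands mouth down in the clear part of the carton, released. A sound cup is held centred on the rinser star and pressed to its stop at about 17 N, the job is handed in, and no verdict came back; that the star seated fully is judged from force and travel readings, not from a picture.

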